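# Change over the parts canisters and crack the sealed one

## Task

Change over the two bolted-down parts canisters: first set the loose cover lying on the bench onto the open canister, without dropping it, so that it sits seated and level with its locating step in the mouth, and let go of it. Then grip the knob of the other canister's stuck lid, pull it straight up until its seal breaks free, without letting it fly up, and finish while holding it still and level over its canister with a gap of about 20 mm between lid and rim; do not let go of it or put it down. Leave everything else on the bench where it is.

Things in the scene. Friction and masses are not known exactly. Their poses are not given: they have to be found in the camera images.
- cover: loose aluminium cover: disc 88 mm across, 6 mm thick; below it a round locating step 67 mm across, 6 mm deep; on top a central black cylindrical knob 24 mm across, 30 mm tall. About 0.2 kg. Starts on the bench between the canisters, on its step, knob up. Origin: centre of the disc's underside (knob from +6 to +36 mm); z up along the knob.
- lid: stuck lid on the sealed canister: disc and knob as on the cover (knob from +6 to +36 mm), about 0.25 kg; below the disc a rubber plug 12 mm deep with a bead that snaps under sprung shoes in the mouth. It resists up to a peak of about 10 to 20 N in the first 5 mm of lift, then lets go abruptly; clear of the mouth at 12 mm. Let go, it falls back. Origin: centre of the disc's underside; z up.
- open_rim (a point): centre of the mouth of the open canister, at the height of its rim (88 mm above the bench). Canister: upright aluminium tube 88 mm outside, mouth 73 mm across, on a 104 mm square base plate, bolted down. The seated cover's origin lies here, up to 3 mm off sideways.
- sealed_rim (a point): centre of the mouth of the sealed canister, at the height of its rim (88 mm above the bench), same canister, bolted down; the lid's origin lies here while shut. z up. The two canisters stand left and right of the cover; either may be the open one.
- screwdriver: bystander, leave alone: screwdriver lying on the bench
- pliers: bystander, leave alone: red-handled pliers, 150 mm long, lying flat
- spray_can: bystander, leave alone: spray can standing upright, 54 mm wide, 150 mm tall
- carton: bystander, leave alone: cardboard carton 90 x 120 x 50 mm
- tub: bystander, leave alone: open grey parts tub 100 x 140 x 45 mm
- wrench: bystander, leave alone: steel wrench lying flat
- drill: bystander, leave alone: cordless drill lying on its side, about 210 x 190 x 55 mm
- sealed_can: the sealed canister itself (fixed). Origin: centre of the underside of its base plate, on the bench; z up.
Things that resemble listed ones, but are neither listed nor needed, are in the scene too. Leave any orange look-alike of the sealed_can alone.

How it is judged (in metres and radians):
On the way, in this order (a step that is already met when the one before it is completed fails the run):
1. the cover sits seated and level on the open canister and has been let go, the other lid still shut (horizontal distance between cover and open_rim below 0.006 m and z of cover in the frame of open_rim between -0.003 and 0.003 m and angle between cover's own z axis and vertical below 0.05 rad and contact force between the fingers and cover below 0.1 N and z of lid in the frame of sealed_rim below 0.004 m), for 0.3 s.
2. the stuck lid has been broken free, gripped by its knob (z of lid in the frame of sealed_rim above 0.0105 m and contact force between the fingers and lid above 1 N), for 0.2 s.
At the end, for the whole second after the job is handed in: Cover on the open canister: within 6 mm of centre, 3 mm of rim height and 3 degrees of level, not touched by the fingers. Lid held still (under 20 mm/s) in the fingers, disc 12 to 30 mm above its own rim, within 12 mm of centre and 8.5 degrees of level, clear of the canister (horizontal distance between cover and open_rim below 0.006 m and z of cover in the frame of open_rim between -0.003 and 0.003 m and angle between cover's own z axis and vertical below 0.05 rad and contact force between the fingers and cover below 0.1 N and z of lid in the frame of sealed_rim between 0.012 and 0.03 m and horizontal distance between lid and sealed_rim below 0.012 m and angle between lid's own z axis and vertical below 0.15 rad and contact force between the fingers and lid above 1 N and contact force between lid and sealed_can below 0.1 N and linear speed of lid below 0.02 m/s); the arm keeps its last pose, push and grip.
It fails at once if the lid flew up: more than 60 mm above its rim (z of lid in the frame of sealed_rim above 0.06 m).
It fails at once if the cover was dropped (falls faster than 0.7 m/s out of the fingers) (linear speed of cover above 0.7 m/s and contact force between the fingers and cover below 0.1 N).
It fails at once if a bystander was moved by more than 30 mm (distance of any of screwdriver, pliers, spray_can, carton, tub, wrench, drill from where it was at the start of the episode above 0.03 m).
It also fails if it takes over 51 s, if anything falls off the work surface, if the arm or the gripper's body presses on something with over 40 N, if the wrist force passes 120 N, or if a joint passes its speed limit or range.

## Robot

A 6-joint arm with a two-finger parallel gripper is mounted at the origin on the work surface. World frame = base frame: x ahead of the robot, y to its left, z up, the work surface at z = 0. Lengths are in mm, angles in rad, forces in N, time in s.
With the tool pointing down it reaches from about 400 to 925 mm from the base axis. Payload 12.5 kg.
Tool frame: the origin (TCP) lies between the finger pads; the fingertips stand 11 mm ahead of it and the grasp point (between the pads) lies 8 mm behind it (env.tip_extent is the distance from the TCP to the fingertips, in mm); x points along the fingers, z is the direction in which the jaws open and shut, and the axes are right-handed (so a half turn about x gives the same grasp; the last joint's range is limited). The gripper opens to 95 mm and grips with 3 to 60 N. Pads are 20 mm wide; open, the fingers measure 119 mm over their backs; the gripper's body (75 mm by 180 mm) begins 59 mm behind the grasp point.
Start: joints at [1.004, 0.491, 1.559, -0, 1.092, -0.106], TCP at [277.902, 559.836, 225.661] pointing down, gripper open.
Joint ranges: [-3.1, 3.1], [-0.84, 2.19], [0.05, 2.79], [-1.13, 4.28], [0.06, 2.93], [-2.69, 2.69]. Speed limits (rad/s): [2.22, 2.22, 2.79, 3.14, 3.14, 3.14].

## Interface

Orientations are given as [roll, pitch, yaw] about the fixed x, y, z axes, in that order (R = Rz(yaw) Ry(pitch) Rx(roll)).
In Python, from cell import status, imaging, env gives the robot as it stands. The module is installed in compiled form; this text tells all that it offers.
- The arm moves only by the tool apply_moves, never from a script. Its argument "increments" is a list of rows, each a list of 5 numbers: the closure, from 0 (fully open) to 1 (shut), then the shift along the tool's x, y, z in mm, then the turn about the tool's x in degrees. A call has 1 to 10 rows; each row shifts and turns the commanded pose from where the row before left it, along the tool's axes as they then stand; what a row does not reach is not made up. A row lasts 1/10 s, in which the tool goes at most 50 mm and 8.59 degrees, less where a joint would pass 70% of its speed; a pose out of reach is approached as far as the arm can. A call with a gripper value outside its range is refused whole. The fingers move at their own pace and stop on an object; the grip force is fixed at half the most. Time passes only in rows, so rows that do not move let the fingers close. It gives the time, the measured TCP pose, the force and the opening at its end, in the units of the state.
- status.state(): the state, without advancing time (a new reading comes with each control period).
- imaging.read_camera(name): name is "side" or "top" or "wrist"; returns a dict with "pixels" (480x640x3 uint8, red, green, blue), "fovy" (degrees; the focal length in pixels is half the picture's height over the tangent of half this angle, whatever the lens; pixels are square), "cx", "cy" (the principal point, pixels), "R" (3x3) and "t" (3): a world point X has camera coordinates R X + t. Camera axes: x right, y down, z forward; pixel columns grow to the right and rows downward; lengths in mm; the calibration is good to about 2 mm. The wrist camera is an equidistant fisheye: a pixel r from the principal point sees the ray r / f radians off the axis. A picture is of the moment at which its call begins. There is no depth.
- env.job_done(): hands the job in, once; it reports no verdict.
The state is a dict: "t": time; "joints": joint angles; "qvel": joint speeds; "tau": joint torques, N m; "eef_pos": TCP position; "tcp_rot": TCP orientation; "ft_force": force on the tool from outside, world axes, zero at the start; "moment": the same for the moment, N m; "opening": opening from 0.0 (shut) to 1.0 (fully open).
Only numpy, scipy, OpenCV 4.12 (cv2) and the standard library are available. Lean on these libraries where they do the work, as an engineer would, in place of code of your own. Each camera call takes 0.05 s, during which the arm holds its last target. There are 200 camera calls.

## Working session

There is one attempt and no reset: what is moved stays moved. The work goes in short steps, Python scripts to look and compute and a tool call to move; the robot and the scene stay as the last step left them, time stands still between calls to the robot, and variables do not carry over. Pictures are saved under pics/ and viewed, about 8 in all and at most 12, crops included, and the job is handed in when it is done.

Besides the shell and the picture viewer there is one more tool, called after "Call:" as a command line: name --pt "numbers of a row" for each row, then --argument value for the rest. apply_moves: Moves the arm, as the interface text tells. Its arguments: {"type":"object","properties":{"increments":{"type":"array"}},"required":["increments"]}

```bash
mkdir -p pics
cat > h.py <<'E'
import numpy as np, cv2, pickle
from cell import status, imaging, env
def grab(n, tag):
    c=imaging.read_camera(n); pickle.dump(c,open(f'pics/{tag}.pkl','wb'))
    cv2.imwrite(f'pics/{tag}.png',c['pixels'][:,:,::-1]); return c
def load(tag): return pickle.load(open(f'pics/{tag}.pkl','rb'))
def ray(c,u,v,fish=False):
    f=240/np.tan(np.radians(c['fovy'])/2); d=np.array([u-c['cx'],v-c['cy']])
    if fish:
        r=np.hypot(*d); th=r/f; k=np.sin(th)/max(r,1e-9); dc=np.array([*(d*k),np.cos(th)])
    else: dc=np.array([*(d/f),1.])
    R=np.array(c['R']); return -R.T@np.array(c['t']), R.T@dc
def atz(c,u,v,z,fish=False):
    o,d=ray(c,u,v,fish); return o+d*(z-o[2])/d[2]
def proj(c,X):
    f=240/np.tan(np.radians(c['fovy'])/2); p=np.array(c['R'])@X+np.array(c['t']).ravel()
    return p[:2]/p[2]*f+[c['cx'],c['cy']]
E
python3 - <<'E'
from h import *
for n in ('top','side'):
    c=grab(n,n+'0'); o,d=ray(c,320,240); print(n,c['fovy'],o.round(),d.round(2))
print(status.state())
E
```

```text
top 48.19774877420695 [ 385.   40. 1514.] [ 0.07 -0.01 -1.  ]
side 51.34137237984634 [ -209. -1011.   953.] [ 0.46  0.69 -0.56]
{'t': 0.1, 'joints': array([ 1.00439335e+00,  4.91469020e-01,  1.55938831e+00, -6.43112893e-06,
        1.09167052e+00, -1.05570825e-01]), 'qvel': array([-0.00052338,  0.00023604, -0.00027385,  0.00052327,  0.0001013 ,
       -0.00010267]), 'tau': array([ 3.00175641e-03, -6.13623905e+01, -2.58610350e+01,  6.93871756e-02,
        4.68911638e-02, -1.56476278e-05]), 'eef_pos': array([277.79176271, 559.65195475, 225.13904178]), 'tcp_rot': array([ 3.04212121,  1.56986111, -2.13109696]), 'ft_force': array([ 0.62789759, -0.75742589, -1.51014943]), 'moment': array([-0.00014761,  0.00457439,  0.00911908]), 'opening': 1.001966802545869}
```

View pics/top0.png

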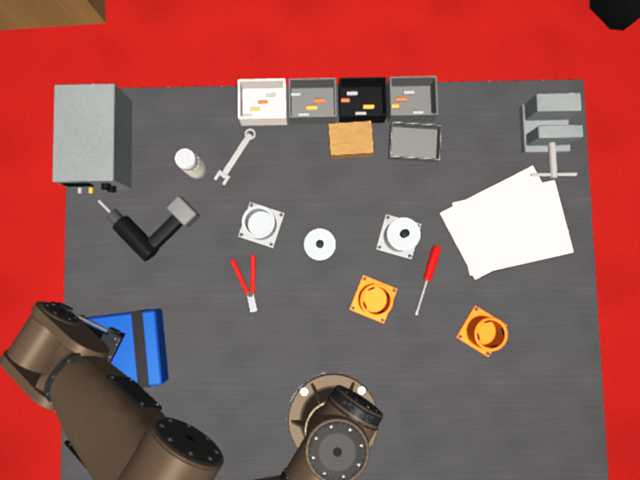

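View pics/side0.png

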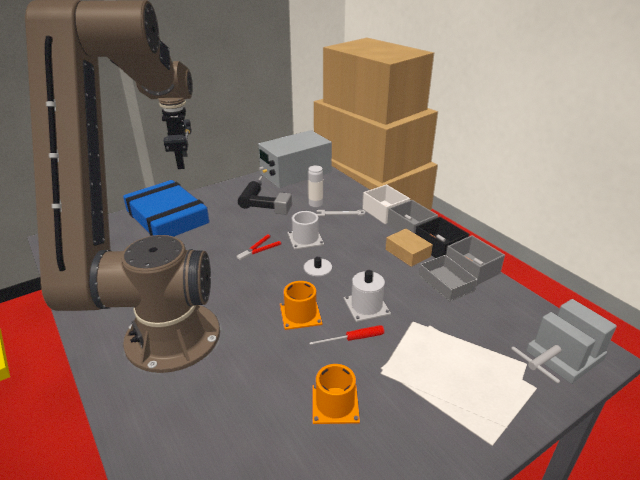

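The top view shows the open canister at about (261,222), the cover at (320,244) and the sealed canister's lid at (403,234). The side view agrees. Next I'll enlarge both for sub-pixel readings.

Run:
```python
from h import *
t=load('top0');s=load('side0')
a=cv2.resize(t['pixels'][190:270,230:430],None,fx=4,fy=4,interpolation=cv2.INTER_CUBIC)
b=cv2.resize(s['pixels'][205:275,280:340],None,fx=4,fy=4,interpolation=cv2.INTER_CUBIC)
d=cv2.resize(s['pixels'][260:330,335:395],None,fx=4,fy=4,interpolation=cv2.INTER_CUBIC)
o=np.zeros((600,800,3),np.uint8);o[:320]=a;o[320:600,:240]=b;o[320:600,260:500]=d
cv2.imwrite('pics/crop0.png',o[:,:,::-1])
def knob(c,u,v,r,zt):
    g=c['pixels'][v-r:v+r+1,u-r:u+r+1].max(2).astype(float); w=np.clip(120-g,0,None)
    yy,xx=np.mgrid[v-r:v+r+1,u-r:u+r+1]; m=(xx*w).sum()/w.sum(),(yy*w).sum()/w.sum(); return m, atz(c,*m,zt)
print('cover knob top',knob(t,320,244,7,40)); print('lid knob top',knob(t,404,234,7,118))
print('cover knob side',knob(s,318,262,8,27)); print('lid knob side',knob(s,368,276,9,109))
```

```text
cover knob top ((np.float64(319.45664105378705), np.float64(243.14928649835346)), array([479.77938749,  26.77597253,  40.        ]))
lid knob top ((np.float64(404.1622919334187), np.float64(232.82394366197184)), array([ 497.27464065, -194.27524696,  118.        ]))
cover knob side ((np.float64(317.4414101290963), np.float64(261.47103608076793)), array([484.51853447,  30.70229388,  27.        ]))
lid knob side ((np.float64(368.2060321190756), np.float64(275.56469512991254)), array([ 502.06600204, -192.72648368,  109.        ]))
```

View pics/crop0.png

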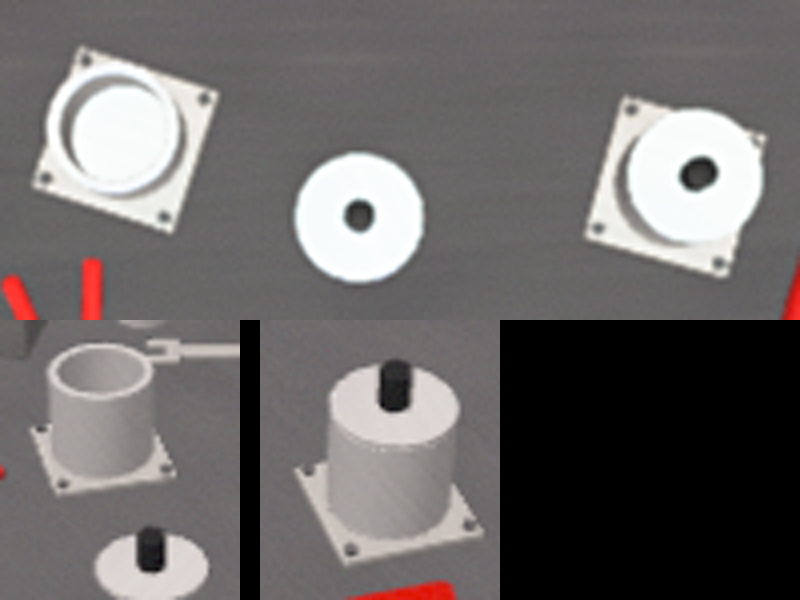

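The crop shows, in full-image pixels, the rim at about (258.0,222.5) top and (304.7,217.5) side. The cover disc is at (319.4,244.0) and the lid disc at (403.5,233.6). I'll turn these into positions and work out the move to a viewpoint over the cover.

Run:
```python
from h import *
from scipy.spatial.transform import Rotation as Ro
t=load('top0');s=load('side0')
print('rim',atz(t,258,222.5,88),atz(s,304.7,217.5,88))
print('cover disc',atz(t,319.4,244,12),'lid disc',atz(t,403.5,233.6,94))
st=status.state(); R=Ro.from_euler('xyz',st['tcp_rot']).as_matrix(); print(R.round(3))
d=np.array([482,28,225])-st['eef_pos']; print('tool shift',R.T@d)
```

```text
rim [535.3021278 190.1299058  88.       ] [540.03226487 189.32591966  88.        ]
cover disc [479.18408979  26.73192549  12.        ] lid disc [ 497.16468252 -196.47485956   94.        ]
[[-0.    -0.896  0.445]
 [-0.001  0.445  0.896]
 [-1.     0.    -0.001]]
tool shift [   0.45873137 -419.32690505 -385.38235658]
```

Call:
apply_moves --pt "0 0 -35 -32 0" --pt "0 0 -35 -32 0" --pt "0 0 -35 -32 0" --pt "0 0 -35 -32 0" --pt "0 0 -35 -32 0" --pt "0 0 -35 -32 0" --pt "0 0 -35 -32 0" --pt "0 0 -35 -32 0" --pt "0 0 -35 -32 0" --pt "0 0 -35 -32 0"

```text
t: 1.1
eef_pos: [449.4, 115.7, 225.6]
tcp_rot: [0.094, 1.571, 1.204]
ft_force: [1.6, -0.4, 0.7]
opening: 1.004
```

Call:
apply_moves --pt "0 20 -35 -32 0" --pt "0 20 -30 -30 0" --pt "0 0 0 0 0" --pt "0 0 0 0 0"

```text
t: 1.5
eef_pos: [479.1, 33.8, 185.7]
tcp_rot: [1.826, 1.569, 2.934]
ft_force: [-0.5, 0.7, 0.5]
opening: 1.0
```

Run:
```python
from h import *
from scipy.spatial.transform import Rotation as Ro
c=grab('wrist','w1'); st=status.state(); print(st['t'],st['eef_pos'],st['opening'],c['fovy'])
print('cam rel tcp',ray(c,320,240,True)[0]-st['eef_pos'], Ro.from_euler('xyz',st['tcp_rot']).as_matrix().round(3))
f=240/np.tan(np.radians(c['fovy'])/2)
for n,X in dict(cover=[480,27,42],rim=[536,190,88],lid=[497,-195,124]).items():
    p=np.array(c['R'])@X+np.array(c['t']).ravel(); r=np.hypot(p[0],p[1]); print(n,f*np.arctan2(r,p[2])*p[:2]/r+[c['cx'],c['cy']])
```

```text
1.55 [479.06046768  34.63180002 186.21248319] 1.0004489870926256 65.70646984690485
cam rel tcp [-63.90956552  30.75131298 159.4517305 ] [[-0.001 -0.895  0.445]
 [ 0.     0.445  0.895]
 [-1.     0.001  0.   ]]
cover [318.47210528 230.74657986]
rim [533.72050878 217.68250217]
lid [ 97.55785906 382.62622352]
```

View pics/w1.png

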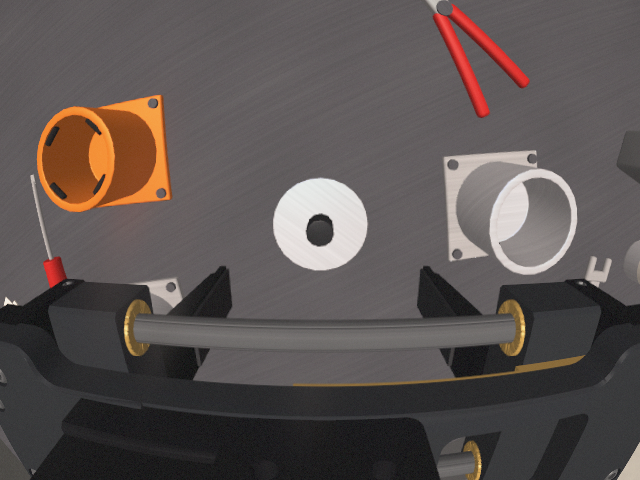

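The wrist view shows the cover disc centred at about (320.5,224) with the knob at (320,229), and the open canister's rim at (533.5,221). Next I'll check those against the top-camera positions.

Run:
```python
from h import *
c=load('w1'); im=c['pixels']; f=240/np.tan(np.radians(c['fovy'])/2)
g=im.min(2).astype(np.uint8)
# cover: white blob
m=(g>150).astype(np.uint8)
n,l,s,ce=cv2.connectedComponentsWithStats(m)
k=l[224,290]; cn,_=cv2.findContours((l==k).astype(np.uint8),0,2); h=cv2.convexHull(cn[0])[:,0]
P=np.array([atz(c,*p,12,True)[:2] for p in h.astype(float)]); (x,y),r=cv2.minEnclosingCircle(P.astype(np.float32)); el=cv2.fitEllipse(P.astype(np.float32)); print('cover',x,y,r,el)
# rim edge
for name,u,v in (('rim',533.5,221),):print(name,atz(c,u,v,88,True))
for u,v in ((489,221),(578,217),(535,168),(533,274)):print('rim edge',atz(c,u,v,88,True))
o=cv2.resize(im[140:300,430:600],None,fx=3.5,fy=3.5,interpolation=cv2.INTER_CUBIC); cv2.imwrite('pics/rim1.png',o[:,:,::-1])
kx,ky=np.where((im[205:255,295:345].max(2)<60))[::-1]; print('knob bbox',kx.min()+295,kx.max()+295,ky.min()+205,ky.max()+205)
```

```text
cover 482.16064453125 26.5490665435791 44.09162521362305 ((482.16558837890625, 26.616952896118164), (87.43535614013672, 87.78916931152344), 44.66297912597656)
rim [538.48116097 188.94416001  88.        ]
rim edge [520.67481611 151.95734473  88.        ]
rim edge [555.69951588 232.95048908  88.        ]
rim edge [499.43384769 204.75308832  88.        ]
rim edge [581.94040878 175.41822395  88.        ]
knob bbox 307 332 215 245
```

View pics/rim1.png

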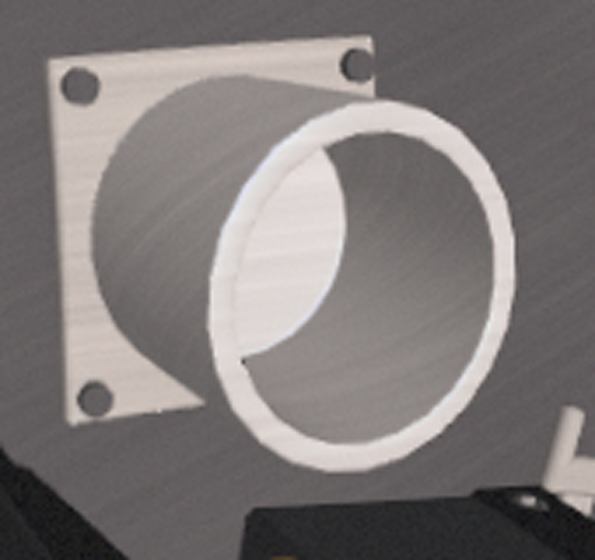

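The cover fit is good: 87.6 mm diameter against 88, centred at (482.2, 26.6). The enlarged rim is centred at about (538.5, 190.5). I'll go down over the knob to TCP z of about 27.

Call:
apply_moves --pt "0 30 -5.3 -4.6 0" --pt "0 35 0 0 0" --pt "0 35 0 0 0" --pt "0 30 0 0 0" --pt "0 18 0 0 0" --pt "0 10 0 0 0" --pt "0 0 0 0 0" --pt "0 0 0 0 0"

```text
t: 2.35
eef_pos: [482.4, 28.5, 29.1]
tcp_rot: [-1.092, 1.57, 0.019]
ft_force: [0.2, -0.4, 0.3]
opening: 1.004
```

Call:
apply_moves --pt "1 0 0 0 0" --pt "1 0 0 0 0" --pt "1 0 0 0 0" --pt "1 0 0 0 0" --pt "1 0 0 0 0" --pt "1 0 0 0 0" --pt "1 0 0 0 0" --pt "1 0 0 0 0"

```text
t: 3.15
eef_pos: [482.0, 27.9, 28.2]
tcp_rot: [0.847, 1.571, 1.957]
ft_force: [0.2, -0.1, 0.1]
opening: 0.382
```

Call:
apply_moves --pt "1 0 0 0 0" --pt "1 0 0 0 0" --pt "1 0 0 0 0" --pt "1 0 0 0 0" --pt "1 0 0 0 0" --pt "1 0 0 0 0"

```text
t: 3.75
eef_pos: [482.0, 28.0, 28.2]
tcp_rot: [0.202, 1.571, 1.312]
ft_force: [1.4, -0.1, -1.5]
opening: 0.248
```

Call:
apply_moves --pt "1 -5 0 0 0" --pt "1 -10 0 0 0" --pt "1 -25 0 0 0" --pt "1 -35 0 0 0" --pt "1 -30 0 0 0" --pt "1 -15 0 0 0" --pt "1 0 0 0 0" --pt "1 0 0 0 0"

```text
t: 4.55
eef_pos: [481.7, 28.0, 148.3]
tcp_rot: [-1.072, 1.57, 0.038]
ft_force: [-0.6, 0.6, -2.5]
opening: 0.248
```

Run:
```python
from h import *
from scipy.spatial.transform import Rotation as Ro
c=grab('wrist','w2'); st=status.state(); print(st['t'],st['eef_pos'],st['opening'],st['ft_force'])
R=Ro.from_euler('xyz',st['tcp_rot']).as_matrix(); print('to rim, tool',R.T@(np.array([538.5,190.5,0])-[482.2,26.6,0]))
```

```text
4.6 [481.51843741  27.96579734 147.70798454] 0.24574884849607073 [-0.73431857  0.46279234 -1.88770251]
to rim, tool [-1.94996947e-02  2.24596063e+01  1.71838487e+02]
```

View pics/w2.png

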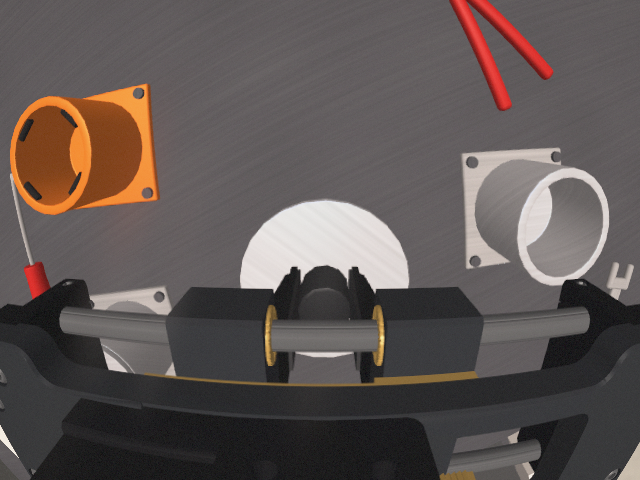

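The cover is held level: the disc spans u 240–409 with its top edge at v=199, and the opening reads 0.248, which is about 23.5 mm. I'll move to where the rim and the held disc both show, with the rim ahead of the disc.

Call:
apply_moves --pt "1 0 -4 10 0" --pt "1 0 -10 22 0" --pt "1 0 -14 30 0" --pt "1 0 -14 30 0" --pt "1 0 -14 30 0" --pt "1 0 -12 28 0" --pt "1 0 -10 22 0" --pt "1 0 0 0 0" --pt "1 0 0 0 0" --pt "1 0 0 0 0"

```text
t: 5.6
eef_pos: [627.6, 147.0, 147.5]
tcp_rot: [2.154, 1.569, -3.019]
ft_force: [0.5, -0.1, -2.2]
opening: 0.247
```

Run:
```python
from h import *
c=grab('wrist','w3'); st=status.state(); print(st['t'],st['eef_pos'],st['opening'],st['ft_force'],st['tcp_rot'])
im=c['pixels']; cv2.imwrite('pics/w3c.png',cv2.resize(im[100:340,170:490],None,fx=2.5,fy=2.5,interpolation=cv2.INTER_CUBIC)[:,:,::-1])
```

```text
5.65 [627.69318957 146.8948545  147.8187265 ] 0.24651765047622837 [-0.60973974  1.05967478 -1.75936925] [ 2.12304223  1.5697231  -3.05060473]
```

View pics/w3c.png

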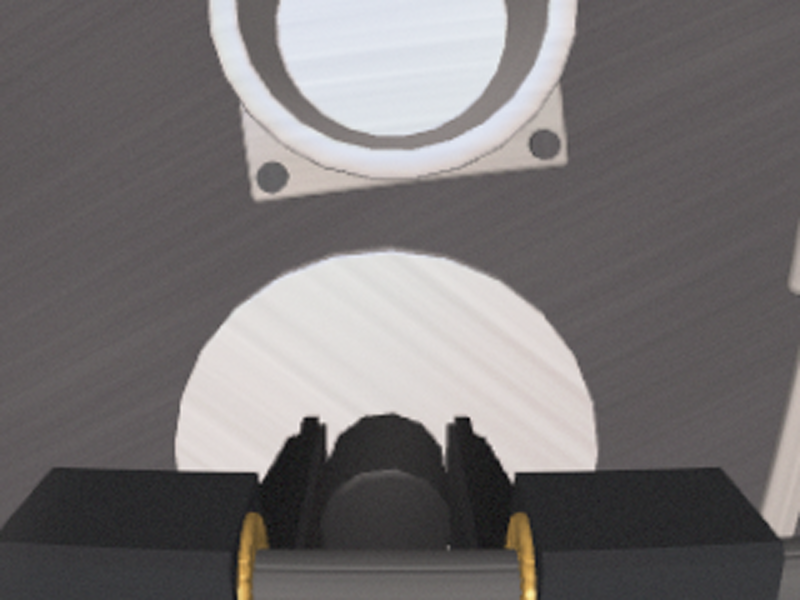

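In the crop (2.5x, offset 170,100), the mouth sits above and the held disc below. The disc is level and the fingers are centred on the knob. Next I'll fit circles at known heights to both.

```bash
cat >> h.py <<'E'
from scipy.optimize import least_squares
def circ(c,x,y,z,r,tol=6,vmax=480,fish=True,it=4):
    e=cv2.Canny(cv2.cvtColor(c['pixels'],cv2.COLOR_RGB2GRAY),40,120); v,u=np.nonzero(e); k=v<vmax
    P=np.array([atz(c,a,b,z,fish)[:2] for a,b in zip(u[k]+0.,v[k]+0.)])
    for i in range(it):
        q=P[abs(np.hypot(*(P-[x,y]).T)-r)<tol]
        s=least_squares(lambda p:np.hypot(q[:,0]-p[0],q[:,1]-p[1])-r,[x,y],loss='soft_l1',f_scale=.4); x,y=s.x; tol=max(1.5,tol*.6)
    sr=least_squares(lambda p:np.hypot(q[:,0]-p[0],q[:,1]-p[1])-p[2],[x,y,r],loss='soft_l1',f_scale=.4).x
    return s.x.round(2),'free',sr.round(2),len(q),'rms',np.sqrt(np.mean((np.hypot(*(q-s.x).T)-r)**2)).round(2)
E
python3 - <<'E'
from h import *
from scipy.spatial.transform import Rotation as Ro
c=load('w3'); 
print('rim out',circ(c,538.5,190.5,88,44)); print('rim in',circ(c,538.5,190.5,88,36.5))
print('disc',circ(c,627.6,146,131.6,44,vmax=285))
c1=load('w1'); print('w1 rim',circ(c1,538.5,190.5,88,44),circ(c1,538.5,190.5,88,36.5)); print('w1 cover',circ(c1,482,26.6,12,44))
E
```

```text
rim out (array([541.4 , 190.58]), 'free', array([541.27, 190.65,  43.44]), 652, 'rms', np.float64(0.8))
rim in (array([541.16, 190.68]), 'free', array([541.16, 190.68,  36.74]), 448, 'rms', np.float64(0.34))
disc (array([628.32, 145.91]), 'free', array([627.81, 146.16,  43.54]), 307, 'rms', np.float64(0.27))
w1 rim (array([541.05, 190.74]), 'free', array([541.  , 190.65,  43.38]), 355, 'rms', np.float64(0.73)) (array([541.02, 190.7 ]), 'free', array([540.96, 190.64,  36.63]), 221, 'rms', np.float64(0.39))
w1 cover (array([482.16,  26.67]), 'free', array([482.15,  26.68,  43.77]), 339, 'rms', np.float64(0.42))
```

The fits agree to about 0.5 mm, with the rim at (541.1,190.7) and the disc at (628.1,146.0). I'll shift tool y by +97.8 and z by +1.3, then lower to just above the mouth.

Call:
apply_moves --pt "1 0 8 0.3 0" --pt "1 0 20 1 0" --pt "1 0 26 0 0" --pt "1 0 24 0 0" --pt "1 0 14 0 0" --pt "1 0 5.8 0 0" --pt "1 0 0 0 0" --pt "1 10 0 0 0" --pt "1 12 0 0 0" --pt "1 6 0 0 0"

```text
t: 6.65
eef_pos: [541.2, 191.5, 118.3]
tcp_rot: [2.24, 1.569, -2.934]
ft_force: [-0.5, -0.5, -1.9]
opening: 0.243
```

Call:
apply_moves --pt "1 0 0 0 0" --pt "1 0 0 0 0" --pt "1 1.5 0 0 0" --pt "1 1.5 0 0 0" --pt "1 0 0 0 0" --pt "1 0 0 0 0"

```text
t: 7.25
eef_pos: [541.3, 192.0, 117.4]
tcp_rot: [-0.618, 1.57, 0.492]
ft_force: [0.2, -0.5, -1.2]
opening: 0.247
```

Run:
```python
from h import *
c=grab('wrist','w4'); st=status.state(); print(st['t'],st['eef_pos'],st['opening'],st['ft_force'])
z=st['eef_pos'][2]; print(circ(c,541,190.7,z-16.1,44,vmax=285))
s=grab('side','s4')
cv2.imwrite('pics/s4c.png',cv2.resize(s['pixels'][140:260,240:390],None,fx=5,fy=5,interpolation=cv2.INTER_CUBIC)[:,:,::-1])
```

```text
7.3 [541.3367366  191.98000762 117.35293165] 0.2449935467970531 [ 0.37331499 -0.53013914 -2.06880303]
(array([541.59, 191.08]), 'free', array([540.87, 191.44,  43.35]), 530, 'rms', np.float64(0.79))
```

View pics/s4c.png

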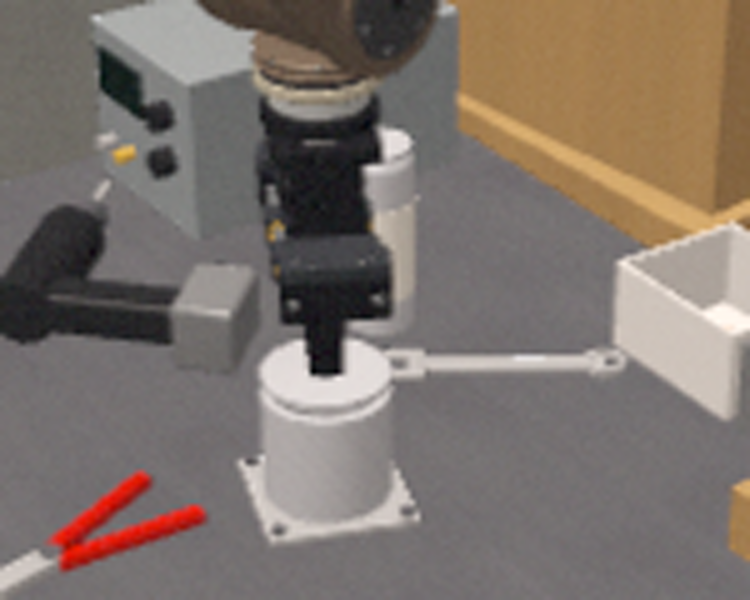

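In the side crop the cover sits squarely over the canister, with its disc at about (325,375) and a small gap. I'll lower it slowly and watch the force.

Call:
apply_moves --pt "1 1 0 0 0" --pt "1 1 0 0 0" --pt "1 1 0 0 0" --pt "1 1 0 0 0" --pt "1 1 0 0 0" --pt "1 0 0 0 0" --pt "1 0 0 0 0"

```text
t: 8.05
eef_pos: [541.3, 192.0, 112.2]
tcp_rot: [0.345, 1.571, 1.455]
ft_force: [0.0, -0.2, -2.5]
opening: 0.247
```

Call:
apply_moves --pt "1 1 0 0 0" --pt "1 1 0 0 0" --pt "1 0 0 0 0" --pt "1 0 0 0 0" --pt "1 0 0 0 0"

```text
t: 8.55
eef_pos: [541.3, 192.0, 110.2]
tcp_rot: [-0.225, 1.571, 0.885]
ft_force: [0.4, -0.4, -2.0]
opening: 0.246
```

Call:
apply_moves --pt "1 0.5 0 0 0" --pt "1 0 0 0 0" --pt "1 0 0 0 0"

```text
t: 8.85
eef_pos: [541.3, 192.0, 110.2]
tcp_rot: [-0.715, 1.57, 0.395]
ft_force: [-1.8, -0.3, 5.2]
opening: 0.247
```

Call:
apply_moves --pt "1 0.5 0 0 0" --pt "1 0 0 0 0" --pt "1 0 0 0 0"

```text
t: 9.15
eef_pos: [541.3, 192.0, 110.1]
tcp_rot: [-0.877, 1.57, 0.233]
ft_force: [-3.3, -1.6, 11.0]
opening: 0.248
```

Contact comes at TCP z of 110.1, which is the predicted seating height. I'll ease the push, open and retract.

Call:
apply_moves --pt "1 -0.7 0 0 0" --pt "1 0 0 0 0" --pt "0 0 0 0 0" --pt "0 0 0 0 0" --pt "0 0 0 0 0" --pt "0 0 0 0 0" --pt "0 0 0 0 0" --pt "0 0 0 0 0" --pt "0 0 0 0 0" --pt "0 0 0 0 0"

```text
t: 10.15
eef_pos: [541.3, 192.0, 109.9]
tcp_rot: [-0.101, 1.571, 1.009]
ft_force: [-0.6, 0.3, -0.3]
opening: 0.861
```

Call:
apply_moves --pt "0 0 0 0 0" --pt "0 0 0 0 0" --pt "0 0 0 0 0" --pt "0 -10 0 0 0" --pt "0 -25 0 0 0" --pt "0 -35 0 0 0" --pt "0 -20 0 0 0" --pt "0 0 0 0 0" --pt "0 0 0 0 0"

```text
t: 11.05
eef_pos: [541.1, 191.9, 200.3]
tcp_rot: [-0.785, 1.57, 0.325]
ft_force: [-0.4, -0.7, -0.6]
opening: 1.001
```

Run:
```python
from h import *
c=grab('wrist','w5'); st=status.state(); print(st['t'],st['eef_pos'],st['opening'],st['ft_force'])
print('cover',circ(c,541,190.7,94,44,vmax=310))
s=grab('side','s5'); t=grab('top','t5')
o=np.zeros((480,800,3),np.uint8); o[:,:400]=cv2.resize(s['pixels'][190:286,270:350],(400,480)); o[:,400:]=cv2.resize(c['pixels'][150:390,220:420],(400,480))
cv2.imwrite('pics/c5.png',o[:,:,::-1])
```

```text
11.1 [540.9338747  191.87285038 199.51627406] 1.0007311197073823 [ 0.55205175  0.03024678 -0.10331865]
cover (array([541.71, 190.9 ]), 'free', array([541.7 , 190.89,  43.75]), 435, 'rms', np.float64(0.5))
```

View pics/c5.png

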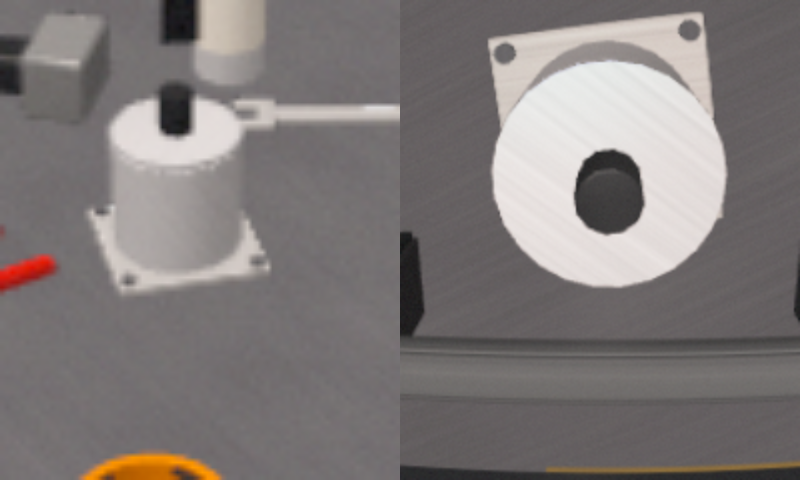

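The cover is seated flush and level in both views, and the wrist fit puts it at (541.7,190.9), under 1 mm from the rim centre. Next I'll move over the lid at about (501,-195).

Call:
apply_moves --pt "0 0 -8 -20 0" --pt "0 0 -16 -43 0" --pt "0 0 -16 -43 0" --pt "0 0 -16 -43 0" --pt "0 0 -16 -43 0" --pt "0 0 -16 -43 0" --pt "0 0 -16 -43 0" --pt "0 0 -16 -43 0" --pt "0 0 -10 -28 0" --pt "0 0 -6 -15 0"

```text
t: 12.2
eef_pos: [500.6, -196.7, 199.0]
tcp_rot: [1.557, 1.569, 2.664]
ft_force: [-0.6, 0.4, 0.1]
opening: 0.999
```

Call:
apply_moves --pt "0 0 0 0 0" --pt "0 0 0 0 0" --pt "0 0 0 0 0"

```text
t: 12.5
eef_pos: [501.4, -193.2, 199.7]
tcp_rot: [1.117, 1.57, 2.228]
ft_force: [0.3, -0.6, -0.2]
opening: 1.001
```

Run:
```python
from h import *
from scipy.spatial.transform import Rotation as Ro
c=grab('wrist','w6'); st=status.state(); p=st['eef_pos']; print(st['t'],p,st['opening'],st['ft_force'])
r=circ(c,501,-195,94,44,tol=9,vmax=310); print('lid',r)
R=Ro.from_euler('xyz',st['tcp_rot']).as_matrix(); d=np.array([*(r[0]+[-.3,1.1]),110.5])-p; print('move',R.T@d, R.round(3).tolist())
cv2.imwrite('pics/w6.png',c['pixels'][:,:,::-1])
```

```text
12.55 [ 501.43209693 -193.28614534  199.84051107] 0.9984216110933088 [-0.54729193 -0.53012198 -0.51826907]
lid (array([ 500.16, -196.12]), 'free', array([ 500.14, -196.13,   43.73]), 466, 'rms', np.float64(0.61))
move [89.34033286  0.61682621 -2.26475324] [[-0.0, -0.896, 0.443], [0.0, 0.443, 0.896], [-1.0, 0.0, 0.0]]
```

View pics/w6.png

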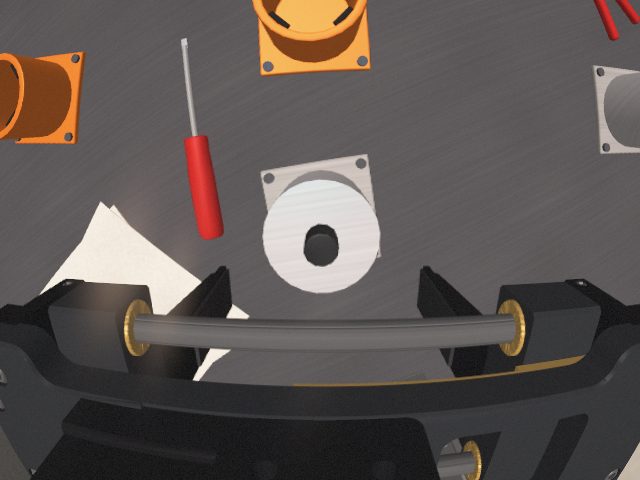

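The wrist view shows the lid disc centred at about (321,236), fitted at (500.2,-196.1) with radius 43.7. I'll lower over the knob and grip.

Call:
apply_moves --pt "0 15 0.6 -2.3 0" --pt "0 25 0 0 0" --pt "0 25 0 0 0" --pt "0 15 0 0 0" --pt "0 9 0 0 0" --pt "0 0 0 0 0" --pt "0 0 0 0 0" --pt "1 0 0 0 0" --pt "1 0 0 0 0" --pt "1 0 0 0 0"

```text
t: 13.55
eef_pos: [499.8, -196.4, 111.4]
tcp_rot: [-1.518, 1.57, -0.408]
ft_force: [1.0, 0.5, 0.1]
opening: 0.801
```

Call:
apply_moves --pt "1 0 0 0 0" --pt "1 0 0 0 0" --pt "1 0 0 0 0" --pt "1 0 0 0 0" --pt "1 0 0 0 0" --pt "1 0 0 0 0" --pt "1 0 0 0 0" --pt "1 0 0 0 0" --pt "1 0 0 0 0" --pt "1 0 0 0 0"

```text
t: 14.55
eef_pos: [499.8, -196.2, 110.9]
tcp_rot: [0.134, 1.571, 1.244]
ft_force: [1.1, 3.9, -0.2]
opening: 0.249
```

Call:
apply_moves --pt "1 0 0 0 0" --pt "1 0 0 0 0" --pt "1 0 0 0 0"

```text
t: 14.85
eef_pos: [499.7, -196.2, 110.9]
tcp_rot: [0.296, 1.571, 1.406]
ft_force: [2.1, 4.2, -0.8]
opening: 0.25
```

The grip is on at 0.25 opening, with a small side force of about 4.7 N along tool +z. I'll relieve that and pull up gently.

Call:
apply_moves --pt "1 0 0 0.4 0" --pt "1 0 0 0 0" --pt "1 -0.5 0 0 0" --pt "1 -0.5 0 0 0" --pt "1 -0.5 0 0 0" --pt "1 0 0 0 0"

```text
t: 15.45
eef_pos: [499.6, -195.9, 112.0]
tcp_rot: [1.438, 1.57, 2.548]
ft_force: [1.5, 0.9, -10.2]
opening: 0.252
```

Call:
apply_moves --pt "1 -0.5 0 0 0" --pt "1 -0.5 0 0 0" --pt "1 -0.5 0 0 0" --pt "1 0 0 0 0"

```text
t: 15.85
eef_pos: [499.6, -195.9, 113.7]
tcp_rot: [1.496, 1.57, 2.606]
ft_force: [-0.3, 0.8, -12.7]
opening: 0.246
```

Call:
apply_moves --pt "1 -0.5 0 0 0" --pt "1 -0.5 0 0 0" --pt "1 -0.5 0 0 0" --pt "1 0 0 0 0"

```text
t: 16.25
eef_pos: [500.1, -196.1, 116.0]
tcp_rot: [-1.537, 1.57, -0.427]
ft_force: [-0.5, 1.1, -5.3]
opening: 0.246
```

Call:
apply_moves --pt "1 -0.5 0 0 0" --pt "1 -0.5 0 0 0" --pt "1 -0.5 0 0 0" --pt "1 -0.5 0 0 0" --pt "1 0 0 0 0"

```text
t: 16.75
eef_pos: [500.2, -196.1, 117.8]
tcp_rot: [-1.514, 1.57, -0.404]
ft_force: [0.5, 0.9, 1.1]
opening: 0.246
```

Call:
apply_moves --pt "1 -1 0 0 0" --pt "1 -1 0 0 0" --pt "1 -1 0 0 0" --pt "1 -1 0 0 0" --pt "1 -1 0 0 0" --pt "1 -1 0 0 0" --pt "1 0 0 0 0" --pt "1 0 0 0 0" --pt "1 0 0 0 0"

```text
t: 17.65
eef_pos: [499.9, -195.9, 123.3]
tcp_rot: [0.374, 1.571, 1.484]
ft_force: [-0.2, -0.6, -1.8]
opening: 0.246
```

Run:
```python
from h import *
c=grab('wrist','w7'); st=status.state(); z=st['eef_pos'][2]; print(st['t'],st['eef_pos'],st['opening'],st['ft_force'])
for a in (z-16.9,): print('lid',a,circ(c,500.2,-196,a,44,vmax=285))
s=grab('side','s7'); 
cv2.imwrite('pics/s7.png',cv2.resize(s['pixels'][240:340,320:420],(600,600),interpolation=cv2.INTER_CUBIC)[:,:,::-1])
```

```text
17.7 [ 499.8342452  -195.9750725   123.32971005] 0.2444311764142197 [-0.2439864  -0.19241904 -3.48605808]
lid 106.42971005116183 (array([ 499.82, -196.65]), 'free', array([ 499.22, -196.37,   43.49]), 488, 'rms', np.float64(0.78))
```

View pics/s7.png

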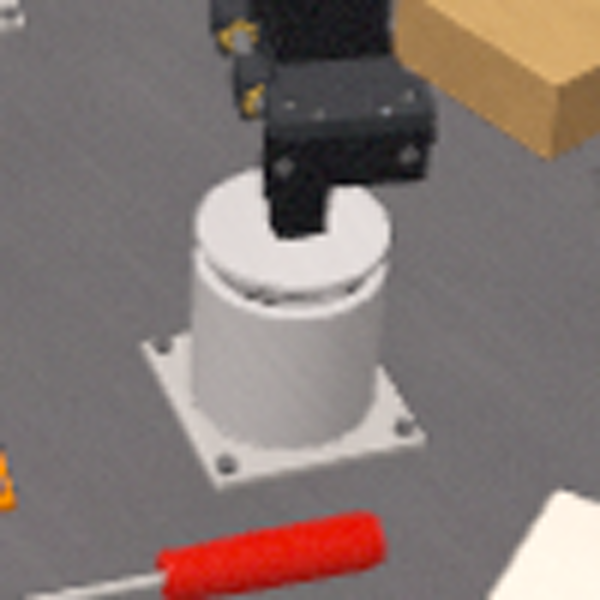

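The lid is free and level, with an even gap under the disc and only its own weight on the wrist. I'll raise it another 8 mm.

Call:
apply_moves --pt "1 -1 0 0 0" --pt "1 -1 0 0 0" --pt "1 -1 0 0 0" --pt "1 -1 0 0 0" --pt "1 -1 0 0 0" --pt "1 -1 0 0 0" --pt "1 -1 0 0 0" --pt "1 -1 0 0 0" --pt "1 0 0 0 0" --pt "1 0 0 0 0"

```text
t: 18.75
eef_pos: [499.9, -196.0, 131.4]
tcp_rot: [0.067, 1.571, 1.177]
ft_force: [-0.5, 0.5, -2.4]
opening: 0.246
```

Call:
apply_moves --pt "1 0 0 0 0" --pt "1 0 0 0 0" --pt "1 0 0 0 0" --pt "1 0 0 0 0" --pt "1 0 0 0 0"

```text
t: 19.25
eef_pos: [499.9, -196.0, 131.4]
tcp_rot: [-0.324, 1.571, 0.786]
ft_force: [-0.8, 0.9, -2.9]
opening: 0.244
```

Run:
```python
from h import *
c=grab('wrist','w8'); st=status.state(); z=st['eef_pos'][2]; print(st['t'],st['eef_pos'],st['opening'],st['ft_force'],abs(st['qvel']).max())
print('lid',circ(c,500.2,-196,z-16.9,44,vmax=285))
s=grab('side','s8'); s0=load('side0')
print('side: free radius fit cover', circ(s,541,190.7,94,44,fish=False))
for zz in (106,110,114,118): print(zz,circ(s,502,-193,zz,44,fish=False,tol=4))
t=grab('top','t8'); o=np.zeros((560,800,3),np.uint8)
o[:,:480]=cv2.resize(s['pixels'][240:333,330:410],(480,560),interpolation=cv2.INTER_CUBIC); o[:280,490:800]=cv2.resize(s['pixels'][190:270,270:350],(310,280)); o[290:522,490:800]=cv2.resize(t['pixels'],(310,232))
cv2.imwrite('pics/c8.png',o[:,:,::-1])
```

```text
19.3 [ 499.87679475 -195.98399148  131.37036933] 0.2487204572058568 [ 0.21771483 -0.13598207 -1.81310178] 0.0024533492716520507
lid (array([ 499.98, -196.78]), 'free', array([ 499.44, -196.51,   43.54]), 462, 'rms', np.float64(0.64))
side: free radius fit cover (array([542.19, 192.26]), 'free', array([542.19, 192.26,  44.  ]), 35, 'rms', np.float64(0.87))
106 (array([ 504.57, -189.21]), 'free', array([ 504.71, -189.2 ,   44.22]), 39, 'rms', np.float64(0.84))
110 (array([ 502.62, -191.72]), 'free', array([ 502.61, -191.73,   43.98]), 45, 'rms', np.float64(0.72))
114 (array([ 499.75, -195.49]), 'free', array([ 499.78, -195.48,   44.04]), 50, 'rms', np.float64(0.81))
118 (array([ 497.34, -198.4 ]), 'free', array([ 497.37, -198.33,   44.29]), 41, 'rms', np.float64(0.78))
```

View pics/c8.png

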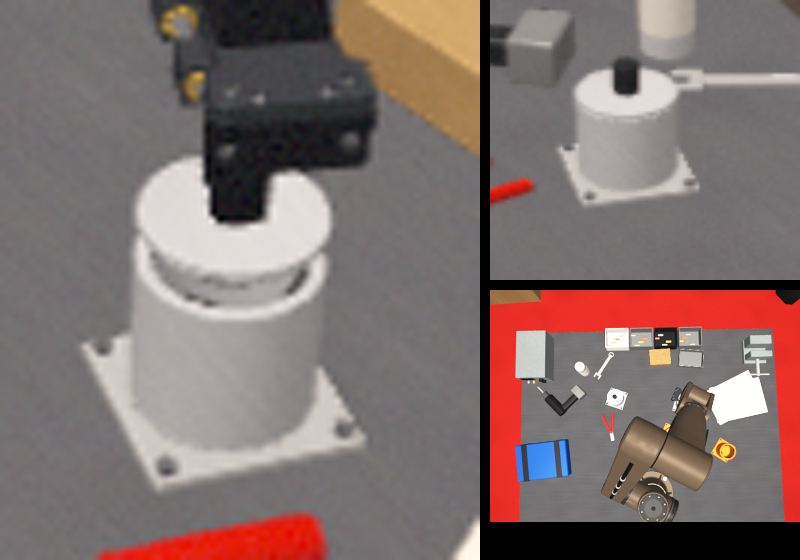

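The last picture shows the lid level over its canister and the cover still flush. The side-view height fit puts the disc top at about 113–114 mm, so the gap is about 20 mm. That matches the arm's travel of 20.5 mm. I'm handing in.

```bash
python3 -c "
from cell import env,status
print(env.job_done()); s=status.state(); print(s['t'],s['eef_pos'],s['opening'])"
```

```text
the job is handed in; nothing more can be done
None
the job is handed in; nothing more can be done
```

Both halves of the job are done and handed in at about 19.3 s of the 51 s allowed. The hand-in reports no verdict, so these are my own checks.

- **Cover:** it is on the open canister and released. The arm met the rim at the predicted seating height (TCP z 110.1 mm). Afterwards the wrist camera put the cover about 0.6 mm from the rim centre, and it still looks flush and level in the last picture.
- **Lid:** it was pulled up in steps of 0.5 mm, with about 13 N the highest reading between steps. It broke free without jumping.
- **Final hold:** the lid is held level and still, with about 2–3 N (its own weight) on the wrist. The gap is about 20 mm: 20.5 mm from the arm's travel and about 19.5 mm from the side view. It is within 1 mm of centre.
- **Bystanders:** none appears to have moved in the last picture; I judged this by eye. The arm hides the screwdriver and part of the bench around the lid in the top view, though the side crop shows the screwdriver's handle.

One disagreement came up. The first top-camera estimates were off by 3–6 mm in x against the wrist camera, so I placed and gripped using the wrist camera.

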